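Mix the blue on the touch mixer and hold it ready over its palette well

TASK

Shake up the blue colour: take the blue bottle as it stands, cap down, press it upright onto the middle of the mixer's round platform until that is fully down and keep it pressed for two seconds. Then carry it across to the palette, higher than the clay carp that stands in between, and stop with the bottle upright, its cap about a centimetre above the middle of the well with the blue dab and touching nothing, ready to squeeze; finish while still holding it there. Leave the palette and everything else on the bench undisturbed.

Things in the scene. Friction and masses are not known exactly. Their poses are not given: they have to be found in the camera images.
- blue_bottle: the blue colour bottle, loose, standing upside down on its wide white cap: 110 mm tall, white ribbed cap 42 mm across and 22 mm high at the bottom, blue round body 46 mm across with straight sides from 26 to 94 mm above the cap's underside, domed top, blue and white label band; 0.12 to 0.24 kg. Origin: centre of the cap's underside, where the outlet valve is; z points up along the bottle
- yellow_bottle: the same bottle in yellow, not to be disturbed; origin at the centre of its cap's underside
- green_bottle: the same bottle in green, not to be disturbed; origin at the centre of its cap's underside
- mixer: touch mixer, fixed to the bench: off-white wedge-nosed housing 130 x 100 mm, 62 mm high, with a round black platform 76 mm across on a short stem on top. Origin: centre of its underside on the bench, z up; its nose points along its own -x; the platform's axis lies 12 mm from the origin along its own +x
- pad_top (a point): centre of the flat upper face of the mixer's round black rubber platform, 88 mm above the bench when up and 82 mm when fully down; moves with the platform
- mixer_pad (a joint): how far the mixer's platform is pressed straight down: 0 up, 0.006 m fully down on a solid stop. Spring: begins to give at 3 N, reaches the stop at 9 N, comes back up by itself; a bottle's weight alone does not press it down
- palette: white porcelain palette, loose, 0.45 kg, 146 x 100 x 16 mm, with six round wells 38 mm across and 11 mm deep in two rows of three, 46 mm apart; dabs of red, blue, green and yellow colour lie in four of them, two are clean. Origin: centre of its underside, x along its length, z up
- blue_well (a point): centre of the mouth of the palette's well with the blue dab (a corner well), level with the palette's upper face, 16 mm above the bench
- wheel: banding wheel (sculptor's turntable), dark steel, fixed: disc 160 mm across, upper face 50 mm above the bench. Origin: centre of its underside, z up, its y towards the palette's side (the robot's left)
- carp: unfinished clay carp with coloured ceramic scales, loose on the banding wheel, about 145 x 60 mm and 75 mm tall, so that its top is 125 mm above the bench. Origin: centre of its underside, x towards its head, z up
- shard_bowl: blue bowl of ceramic shards, 112 mm across, 40 mm high; origin at the centre of its underside
- nippers: tile nippers with red grips lying flat, 170 mm long, 14 mm high; origin near the middle, at the underside; x towards the jaws
- water_cup: white water cup, 72 mm across, 85 mm high; origin at the centre of its underside
- brush_pot: terracotta pot 88 mm across and 100 mm high full of brushes that reach 230 mm; origin at the centre of its underside
- varnish_bottle: green glass bottle with a steel cap, 68 mm across, 140 mm tall; origin at the centre of its underside

How it is judged (in metres and radians):
On the way, in this order (a step that is already met when the one before it is completed fails the run):
1. the held blue bottle, upright, presses the middle of the mixer's platform fully down (5 mm or more of 6) for at least a second (value of joint mixer_pad above 0.005 m and contact force between blue_bottle and mixer above 4 N and contact force between the fingers and blue_bottle above 1 N and horizontal distance between blue_bottle and pad_top below 0.018 m and angle between blue_bottle's own z axis and vertical below 0.2 rad), for 1 s.
2. the held bottle is past the middle of the banding wheel on its way, higher than the carp's top (contact force between the fingers and blue_bottle above 1 N and y of blue_bottle in the frame of wheel between 0 and 0.15 m and height (world z) of blue_bottle above 0.125 m), for 0.02 s.
At the end, for the whole second after the job is handed in: The gripper holds the blue bottle still, upright within 7 degrees, its cap 3 to 20 mm above the palette and within 10 mm of the blue well's middle, touching nothing else; the platform is up, the palette within 10 mm and all else upright within 20 mm of where it stood (contact force between the fingers and blue_bottle above 1 N and horizontal distance between blue_bottle and blue_well below 0.01 m and z of blue_bottle in the frame of blue_well between 0.003 and 0.02 m and angle between blue_bottle's own z axis and vertical below 0.12 rad and contact force between each of blue_bottle, the arm, the fingers and palette below 0.05 N and linear speed of blue_bottle below 0.02 m/s and angular speed of blue_bottle below 0.2 rad/s and value of joint mixer_pad below 0.0015 m and distance of palette from where it was at the start of the episode below 0.01 m and distance of each of yellow_bottle, green_bottle, carp, shard_bowl, nippers, water_cup, brush_pot, varnish_bottle from where it was at the start of the episode below 0.02 m and angle between each of yellow_bottle, green_bottle, carp, shard_bowl, nippers, water_cup, brush_pot, varnish_bottle's own z axis and vertical below 0.25 rad); the arm keeps its last pose, push and grip.
It fails at once if another thing on the bench is shoved more than 20 mm or tipped over (distance of any of yellow_bottle, green_bottle, carp, shard_bowl, nippers, water_cup, brush_pot, varnish_bottle from where it was at the start of the episode above 0.02 m or angle between any of yellow_bottle, green_bottle, carp, shard_bowl, nippers, water_cup, brush_pot, varnish_bottle's own z axis and vertical above 0.25 rad).
It fails at once if the palette is shoved more than 10 mm (distance of palette from where it was at the start of the episode above 0.01 m).
It also fails if it takes over 54 s, if anything falls off the work surface, if the arm or the gripper's body presses on something with over 40 N, if the wrist force passes 120 N, or if a joint passes its speed limit or range.

ROBOT

A 6-joint arm with a two-finger parallel gripper is mounted at the origin on the work surface. World frame = base frame: x ahead of the robot, y to its left, z up, the work surface at z = 0. Lengths are in mm, angles in rad, forces in N, time in s.
With the tool pointing down it reaches from about 275 to 750 mm from the base axis. Payload 10.2 kg.
Tool frame: the origin (TCP) lies between the finger pads; the fingertips stand 14 mm ahead of it and the grasp point (between the pads) lies 5 mm behind it (tip_reach is the distance from the TCP to the fingertips, in mm); z points along the fingers, y is the line along which they close (so a half turn about z gives the same grasp; the last joint's range is limited). The gripper opens to 85 mm and grips with 20 to 120 N. Pads are 22 mm wide; open, the fingers measure 114 mm over their backs; the gripper's body (76 mm by 85 mm) begins 54 mm behind the grasp point. The pads swing forward as they close: fully open they stand 13 mm farther back than shut.
Start: joints at [1.126, 0.313, 1.498, -0, 1.331, -0.223], TCP at [115.505, 512.142, 245.294] pointing down, gripper open.
Joint ranges: [-2.94, 2.94], [-0.97, 2.17], [0.19, 2.56], [-1.23, 4.37], [0.02, 3.11], [-2.88, 2.88]. Speed limits (rad/s): [2.39, 2.39, 3.01, 3.14, 3.14, 3.14].

INTERFACE

Orientations are given as a unit quaternion [w, x, y, z].
In Python, from rig import * gives the robot as it stands.
- The arm moves only by the tool arm_command, never from a script. Its argument "steps" is a list that holds one entry, the list of rows, each a list of 7 numbers: the opening, from 0 (shut) to 1 (fully open), then the shift along the tool's x, y, z each as a share of 0.05 m, from -1 to 1, then the turn, a rotation vector about the tool's x, y, z each as a share of 0.15 rad, from -1 to 1. A call has 1 to 8 rows; each row shifts and turns the commanded pose from where the row before left it, along the tool's axes as they then stand; what a row does not reach is not made up. A row lasts 1/8 s, in which the tool goes at most 62.5 mm and 10.7 degrees, less where a joint would pass 70% of its speed; a pose out of reach is approached as far as the arm can. A call with a number of a shift or a turn outside -1 to 1 is refused whole. A call with a gripper value outside its range is refused whole. The fingers move at their own pace and stop on an object; "squeeze" is the grip in N (left out, the last holds). Time passes only in rows, so rows that do not move let the fingers close. It gives the time, the measured TCP pose, the force, the opening and the grip force at its end, in the units of the state.
- sense(): the state, without advancing time (a new reading comes with each control period).
- capture(name): name is "side" or "top"; returns the picture (384x512x3 uint8, red, green, blue); there is no depth.
- get_calibration(name): a dict with "intrinsics" (3x3 intrinsics, pixels), "rvec" (rotation vector, rad) and "tvec" (3), from world to camera coordinates, as OpenCV has them. Camera axes: x right, y down, z forward; pixel columns grow to the right and rows downward; lengths in mm; the calibration is good to about 2 mm. A picture is of the moment at which its call begins. get_calibration takes no time and is no camera call.
- finish_job(): hands the job in; it is judged then, once.
The state is a dict: "time_s": time; "joints": joint angles; "dq": joint speeds; "tau": joint torques, N m; "eef_pos": TCP position; "ee_rot": TCP orientation; "force": force on the tool from outside, world axes, zero at the start; "wrist_torque": the same for the moment, N m; "grip_width": opening from 0.0 (shut) to 1.0 (fully open); "grip_force": force on a finger pad.
Only numpy, scipy, OpenCV 4.12 (cv2) and the standard library are available. Lean on these libraries where they do the work, as an engineer would, in place of code of your own. Each camera call takes 0.05 s, during which the arm holds its last target. There are 200 camera calls.

## Working session

There is one attempt and no reset: what is moved stays moved. The work goes in short steps, Python scripts to look and compute and a tool call to move; the robot and the scene stay as the last step left them, time stands still between calls to the robot, and variables do not carry over. Pictures are saved under pics/ and viewed, at most 10 in all, crops included, and the job is handed in when it is done.

Besides the shell and the picture viewer there is one more tool, called after "Call:" in YAML: its name, and indented under it one key for each argument. arm_command: Moves the arm, as the interface text tells. Its arguments: {"type":"object","properties":{"steps":{"type":"array"},"squeeze":{"type":"number"}},"required":["steps"]}

```bash
mkdir -p pics; cat > h.py <<'E'
from rig import *
import numpy as np, cv2
def cam(n):
    c=get_calibration(n);K=np.array(c["intrinsics"],float);R=cv2.Rodrigues(np.array(c["rvec"],float))[0];t=np.array(c["tvec"],float).ravel()
    return K,R,t
def ray(n,uv,z):
    K,R,t=cam(n);C=-R.T@t;d=R.T@np.linalg.solve(K,[uv[0],uv[1],1.]);return C+d*(z-C[2])/d[2]
def proj(n,P):
    K,R,t=cam(n);p=K@(R@np.array(P,float)+t);return p[:2]/p[2]
E
python3 - <<'E'
from h import *
for n in("top","side"):
    im=capture(n);cv2.imwrite(f"pics/{n}0.png",im[:,:,::-1]);K,R,t=cam(n);print(n,-R.T@t,R[2],K[0,0])
print(sense())
E
```

```text
top [ 397.96514571   25.47844558 1083.31285482] [ 0.18185611 -0.03461149 -0.98271583] 405.0432113106872
side [ 408.78793642 -679.76108857  867.10426777] [ 0.14276496  0.65991616 -0.73765089] 353.99147129504195
{'time_s': 0.1, 'joints': array([ 1.12556648e+00,  3.13403084e-01,  1.49833519e+00, -5.55013076e-06,
        1.33098389e+00, -2.23347082e-01]), 'dq': array([ 0.00125646, -0.00228176, -0.00142058,  0.00172154,  0.00064509,
        0.00097598]), 'tau': array([ 1.92924563e-03, -4.12899506e+01, -2.60142320e+01, -1.74367883e-04,
        3.09306350e-03, -1.43320773e-05]), 'eef_pos': array([115.43244303, 511.94700878, 244.79742403]), 'ee_rot': array([-1.82747871e-04,  1.10713272e-01,  9.93852229e-01, -5.34375201e-04]), 'force': array([-0.42144121,  0.17204722, -0.97639531]), 'wrist_torque': array([ 0.02983316,  0.04755462, -0.00345586]), 'grip_force': 0.0, 'grip_width': 0.9980114355716968}
```

View pics/top0.png

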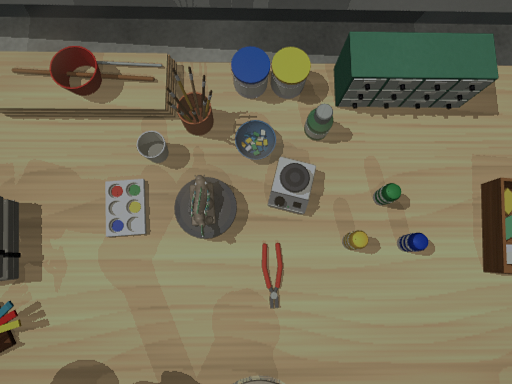

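View pics/side0.png

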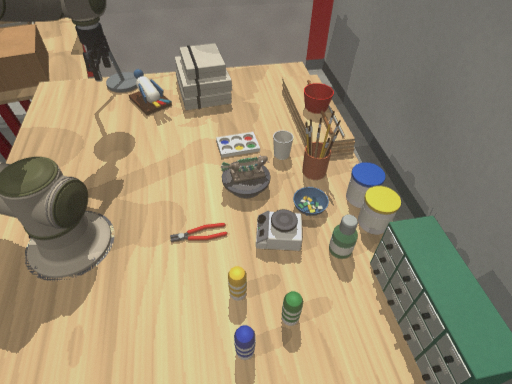

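The top view has the blue bottle at about (415,242), yellow at (359,241), green at (390,194), the pad at (295,177) and the blue dab at (117,226). The carp is at (203,205). The side view shows the blue bottle at (245,340), the pad at (285,220) and the palette at (238,145).

```bash
python3 - <<'E'
from h import *
T=cv2.imread("pics/top0.png");S=cv2.imread("pics/side0.png")
def crop(im,x,y,w,h,s):return cv2.resize(im[y:y+h,x:x+w],None,fx=s,fy=s,interpolation=cv2.INTER_NEAREST)
a=np.hstack([crop(T,390,215,50,50,6),crop(T,100,175,50,65,6)[:300]])
b=np.hstack([crop(S,220,315,50,50,6),crop(T,265,150,55,65,6)[:300,:300]])
cv2.imwrite("pics/c1.png",np.vstack([a,b]))
def mask(im,lo,hi):return cv2.inRange(cv2.cvtColor(im,cv2.COLOR_BGR2HSV),lo,hi)
def comps(m,n,mn=10):
    k,l,s,c=cv2.connectedComponentsWithStats(m)
    for i in range(1,k):
        if s[i][4]>mn:print(n,s[i],c[i].round(1))
for n,im in(("top",T),("side",S)):
    comps(mask(im,(110,120,60),(128,255,255)),n+" blue",15)
    comps(mask(im,(24,150,80),(34,255,255)),n+" yel",15)
    comps(mask(im,(50,120,40),(80,255,255)),n+" grn",15)
comps(mask(T,(0,0,0),(179,255,75))[150:215,265:320].copy(),"pad(+265,150)",50)
for n,uv,z in(("top",(117,226),5),("top",(295,177),88),("side",(285,220),88),("top",(416,242),95),("side",(245,335),95),("top",(203,205),125)):print(n,uv,ray(n,uv,z).round())
E
```

```text
top blue [ 232   46   38   37 1004] [249.3  65.2]
top blue [112 220  11  11  90] [117.3 225.4]
top blue [408 233  20  18 284] [417.5 241.6]
top yel [272  47  39  37 973] [291.7  64. ]
top yel [504 188   8  26 107] [507.6 200.4]
top yel [353 231  15  16 125] [361.  238.5]
top yel [  0 320  20  13 137] [  8.8 326. ]
top grn [335  65   3  18  27] [335.5  73.7]
top grn [382 184  19  17 258] [391.1 191.8]
side blue [352 163  33  23 592] [368.4 173.8]
side blue [236 326  17  17 233] [244.  333.9]
side yel [365 186  36  26 703] [382.7 199. ]
side yel [230 267  13  12 119] [235.8 272.6]
pad(+265,150) [ 15  13  30  29 672] [29.5 27.2]
pad(+265,150) [  9  46  13  11 104] [15.  51.4]
top (117, 226) [496. 371.   5.]
top (295, 177) [611. -91.  88.]
side (285, 220) [613. -95.  88.]
top (416, 242) [ 447. -385.   95.]
side (245, 335) [ 450. -392.   95.]
top (203, 205) [535. 134. 125.]
```

View pics/c1.png

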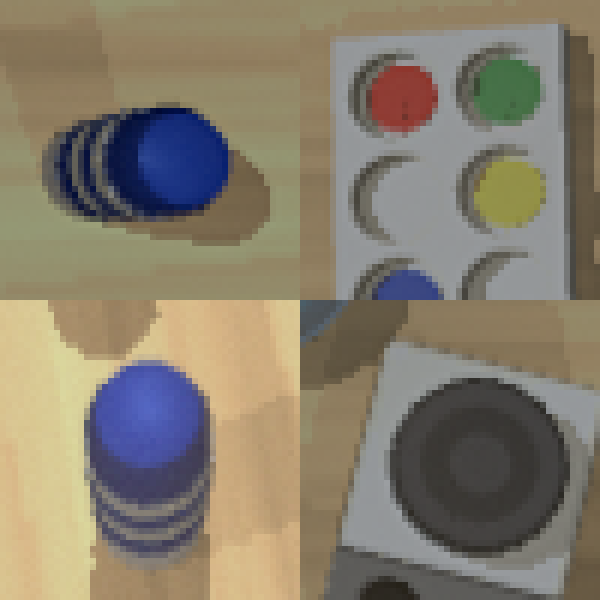

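The crops show the bottle's dome circle centred near (419,241.7) in top and (245,334.5) in side. Pad and wells are clear and undamaged, with the blue dab at the lower left.

```bash
python3 - <<'E'
from h import *
T=cv2.imread("pics/top0.png")
p=lambda *a:print(*a,ray(*a).round(1))
p("top",(419,241.7),94);p("side",(244.8,334.5),94);p("top",(404.7,242.2),0)
p("top",(294.5,177.2),88);p("side",(285,220),88)
p("top",(117.3,225.4),5);p("top",(117.3,225.4),9)
p("top",(360,239.5),94);p("top",(391.5,192.5),94)
h=cv2.cvtColor(T,cv2.COLOR_BGR2HSV);m=cv2.inRange(h,(0,0,130),(179,45,255));r=np.zeros_like(m);r[172:245,98:150]=m[172:245,98:150]
r=cv2.morphologyEx(r,cv2.MORPH_OPEN,np.ones((3,3)))
c=max(cv2.findContours(r,0,2)[0],key=cv2.contourArea);b=cv2.boxPoints(cv2.minAreaRect(c));q=np.array([ray("top",u,16) for u in b])
print(b.round(1),q.round(1),[np.linalg.norm(q[i]-q[i-1]).round(1) for i in range(4)])
o=q.mean(0);a=[q[1]-q[0],q[2]-q[1]];a.sort(key=np.linalg.norm);s,l=[v/np.linalg.norm(v) for v in a]
for i in(-1,1):
  for j in(-1,1):print("well",(o+46*i*l+23*j*s).round(1))
# dab colours at same depth as check
for n,lo,hi in(("red",(0,150,80),(8,255,255)),("red2",(172,150,80),(179,255,255)),("grn",(50,80,40),(85,255,255)),("yel",(22,120,80),(34,255,255)),("blu",(108,120,60),(128,255,255))):
    mm=cv2.inRange(h,lo,hi)[172:245,98:150];M=cv2.moments(mm,True)
    if M["m00"]>20:u=(M["m10"]/M["m00"]+98,M["m01"]/M["m00"]+172);print(n,M["m00"],ray("top",u,7).round(1))
E
```

```text
top (419, 241.7) 94 [ 447.9 -393.3   94. ]
side (244.8, 334.5) 94 [ 449.9 -390.2   94. ]
top (404.7, 242.2) 0 [ 451.5 -394.     0. ]
top (294.5, 177.2) 88 [610.6 -90.   88. ]
side (285, 220) 88 [613.4 -95.3  88. ]
top (117.3, 225.4) 5 [497.7 370.8   5. ]
top (117.3, 225.4) 9 [497.4 369.5   9. ]
top (360, 239.5) 94 [ 453.8 -247.2   94. ]
top (391.5, 192.5) 94 [ 570.6 -332.7   94. ]
[[104.  179.8]
 [142.7 178.7]
 [144.3 234.2]
 [105.6 235.3]] [[618.  409.3  16. ]
 [621.2 307.7  16. ]
 [473.6 296.5  16. ]
 [471.1 395.7  16. ]] [np.float64(147.5), np.float64(101.6), np.float64(148.0), np.float64(99.2)]
well [591.1 378.8  16. ]
well [592.6 332.8  16. ]
well [499.4 371.8  16. ]
well [500.8 325.8  16. ]
red 85.0 [590.5 377.3   7. ]
grn 87.0 [593.3 331.3   7. ]
yel 89.0 [547.3 328.4   7. ]
blu 90.0 [497.7 370.1   7. ]
```

Call:
arm_command:
  steps:
    - [[1,0,0,0,0,0,-0.739],[1,0,0,0,0,0,-0.739],[1,-0.8,-0.7,0,0,0,0],[1,-0.8,-0.7,0,0,0,0],[1,-0.8,-0.7,0,0,0,0],[1,-0.8,-0.7,0,0,0,0],[1,-0.8,-0.7,0,0,0,0],[1,-0.8,-0.7,0,0,0,0]]
  squeeze: 45

```text
time_s: 1.1
eef_pos: [356.5, 300.7, 245.2]
ee_rot: [-0.0, 0.0, 1.0, -0.0]
force: [0.1, 0.4, 1.0]
grip_width: 1.001
grip_force: 0.0
```

Call:
arm_command:
  steps:
    - [[1,-0.14,-1,0,0,0,0],[1,-0.14,-1,0,0,0,0],[1,-0.14,-1,0,0,0,0],[1,-0.14,-1,0,0,0,0],[1,-0.14,-1,0,0,0,0],[1,-0.14,-1,0,0,0,0],[1,-0.14,-1,0,0,0,0],[1,0,0,0,0,0,0]]

```text
time_s: 2.1
eef_pos: [404.5, -50.3, 244.9]
ee_rot: [-0.0, 0.002, 1.0, 0.0]
force: [0.3, 0.4, 0.8]
grip_width: 1.001
grip_force: 0.0
```

Call:
arm_command:
  steps:
    - [[1,-0.14,-1,0,0,0,0],[1,-0.14,-1,0,0,0,0],[1,-0.14,-1,0,0,0,0],[1,-0.14,-1,0,0,0,0],[1,-0.14,-1,0,0,0,0],[1,-0.14,-1,0,0,0,0],[1,0,0,0,0,0,0],[1,0,0,0,0,0,0]]

```text
time_s: 3.1
eef_pos: [446.7, -346.7, 245.0]
ee_rot: [-0.0, -0.0, 1.0, 0.001]
force: [-0.9, -0.1, -0.6]
grip_width: 0.998
grip_force: 0.0
```

Call:
arm_command:
  steps:
    - [[1,-0.056,-0.916,0,0,0,0],[1,0,0,0.6,0,0,0],[1,0,0,0.6,0,0,0],[1,0,0,0.6,0,0,0],[1,0,0,0.6,0,0,0],[1,0,0,0.6,0,0,0],[1,0,0,0.5,0,0,0],[1,0,0,0,0,0,0]]

```text
time_s: 4.1
eef_pos: [449.2, -391.7, 69.3]
ee_rot: [-0.001, -0.001, 1.0, 0.001]
force: [-0.3, -0.1, 0.0]
grip_width: 1.002
grip_force: 0.0
```

```bash
python3 - <<'E'
from h import *
S=capture("side");T=capture("top");s=sense();print(s["eef_pos"],s["force"])
f=lambda im,x,y:cv2.resize(im[y:y+100,x:x+100,::-1],None,fx=4,fy=4,interpolation=cv2.INTER_NEAREST)
cv2.imwrite("pics/g.png",np.hstack([f(S,195,275),f(T,365,190)]))
E
```

```text
[ 449.87716705 -393.23279684   71.57314256] [-0.63407118 -0.36617964 -0.52503116]
```

View pics/g.png

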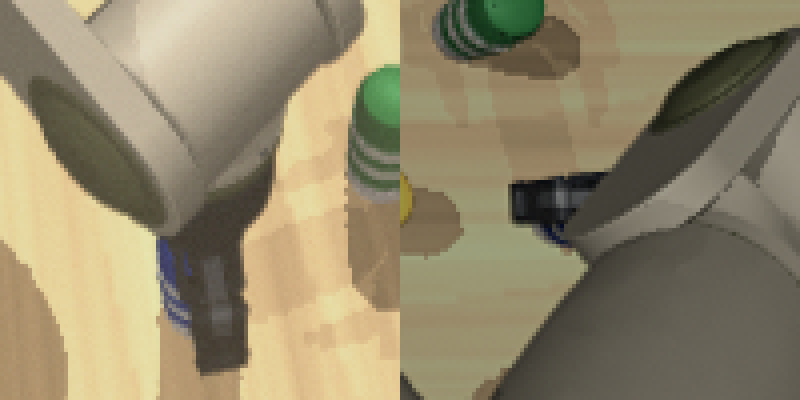

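The open fingers straddle the bottle. I'll check numerically whether finger and bottle line up in x.

```bash
python3 - <<'E'
from h import *
for P in((449.5,-442,60),(449.5,-392.5,45)):
    u=proj("side",P);print(P,u,(u-[195,275])*4)
for P in((449.5,-342,62),):
    u=proj("top",P);print(P,u,(u-[365,190])*4+[400,0])
E
```

```text
(449.5, -442, 60) [248.81215772 364.5082605 ] [215.24863087 358.033042  ]
(449.5, -392.5, 45) [245.02380143 343.76105414] [200.09520574 275.04421657]
(449.5, -342, 62) [393.76814409 241.79827031] [515.07257635 207.19308124]
```

Call:
arm_command:
  steps:
    - [[1,0.05,0,0,0,0,0],[0.3,0,0,0,0,0,0],[0.3,0,0,0,0,0,0],[0.3,0,0,0,0,0,0],[0.3,0,0,0,0,0,0],[0.3,0,0,0,0,0,0],[0.3,0,0,0,0,0,0],[0.3,0,0,0,0,0,0]]
  squeeze: 60

```text
time_s: 5.2
eef_pos: [446.9, -393.7, 70.8]
ee_rot: [0.0, 0.0, 1.0, -0.0]
force: [-0.9, 1.8, 6.8]
grip_width: 0.522
grip_force: 61.0
```

Call:
arm_command:
  steps:
    - [[0.3,0,0,-0.2,0,0,0],[0.3,0,0,-0.4,0,0,0],[0.3,0,0,-0.6,0,0,0],[0.3,0,0,-0.6,0,0,0],[0.3,0,0,-0.6,0,0,0],[0.3,0,0,-0.6,0,0,0],[0.3,0,0,-0.4,0,0,0],[0.3,0,0,-0.2,0,0,0]]

```text
time_s: 6.2
eef_pos: [446.8, -393.8, 251.4]
ee_rot: [0.0, 0.0, 1.0, -0.001]
force: [-0.7, 0.0, -2.4]
grip_width: 0.521
grip_force: 61.3
```

```bash
python3 - <<'E'
from h import *
S=capture("side");s=sense();print(s["eef_pos"],s["force"],s["grip_force"],s["grip_width"])
e=s["eef_pos"]
u=proj("side",e+[2.5,0,-70]);print(u)
x,y=int(u[0])-60,int(u[1])-100
cv2.imwrite("pics/l.png",cv2.resize(S[max(y,0):y+140,x:x+120,::-1],None,fx=4,fy=4,interpolation=cv2.INTER_NEAREST));print(x,y)
E
```

```text
[ 446.87585004 -393.96037842  252.12080971] [ 0.23967488 -0.49327979 -0.23546497] 61.32749556181807 0.5177098442694434
[244.43277635 319.45249932]
184 219
```

View pics/l.png

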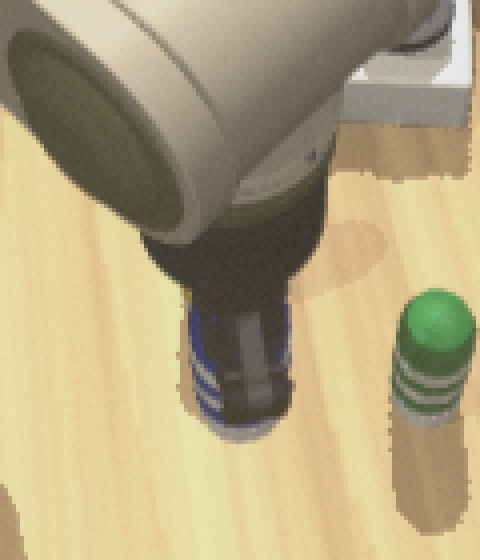

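The bottle hangs upright in the grip with its cap bottom at about pixel (243,328), within a pixel of where it was predicted. Next I carry it to the mixer.

Call:
arm_command:
  steps:
    - [[0.3,-0.46,0.86,0,0,0,0],[0.3,-0.46,0.86,0,0,0,0],[0.3,-0.46,0.86,0,0,0,0],[0.3,-0.46,0.86,0,0,0,0],[0.3,-0.46,0.86,0,0,0,0],[0.3,-0.46,0.86,0,0,0,0],[0.3,-0.46,0.86,0,0,0,0],[0.3,0,0,0,0,0,0]]

```text
time_s: 7.25
eef_pos: [608.4, -89.8, 249.1]
ee_rot: [-0.001, -0.002, 1.0, 0.001]
force: [-0.2, 0.3, -1.9]
grip_width: 0.525
grip_force: 61.6
```

Call:
arm_command:
  steps:
    - [[0.3,0,0,0.5,0,0,0],[0.3,0,0,0.5,0,0,0],[0.3,0,0,0.4,0,0,0],[0.3,0,0,0.2,0,0,0],[0.3,0,0,0.08,0,0,0],[0.3,0,0,0,0,0,0]]

```text
time_s: 8.0
eef_pos: [607.8, -93.0, 166.6]
ee_rot: [0.0, 0.0, 1.0, -0.0]
force: [-0.7, -0.2, -1.7]
grip_width: 0.521
grip_force: 61.6
```

Call:
arm_command:
  steps:
    - [[0.3,0,0,0.08,0,0,0],[0.3,0,0,0.08,0,0,0],[0.3,0,0,0.04,0,0,0],[0.3,0,0,0.04,0,0,0],[0.3,0,0,0,0,0,0]]

```text
time_s: 8.62
eef_pos: [608.0, -92.7, 154.8]
ee_rot: [0.0, 0.0, 1.0, -0.0]
force: [-1.0, 0.2, 4.6]
grip_width: 0.525
grip_force: 62.3
```

Call:
arm_command:
  steps:
    - [[0.3,0,0,0.03,0,0,0],[0.3,0,0,0.03,0,0,0],[0.3,0,0,0.01,0,0,0],[0.3,0,0,0,0,0,0]]

```text
time_s: 9.12
eef_pos: [608.1, -92.7, 152.7]
ee_rot: [0.001, -0.0, 1.0, -0.0]
force: [-3.3, 1.7, 13.1]
grip_width: 0.523
grip_force: 63.3
```

```bash
python3 - <<'E'
from h import *
S=capture("side");s=sense();print(s["eef_pos"],s["force"],s["wrist_torque"])
cv2.imwrite("pics/p.png",cv2.resize(S[150:280,220:340,::-1],None,fx=4,fy=4,interpolation=cv2.INTER_NEAREST))
E
```

```text
[608.13232255 -92.72716984 152.65900209] [-4.0525001   2.39585456 13.18475277] [0.24524844 0.76364368 0.00236924]
```

View pics/p.png

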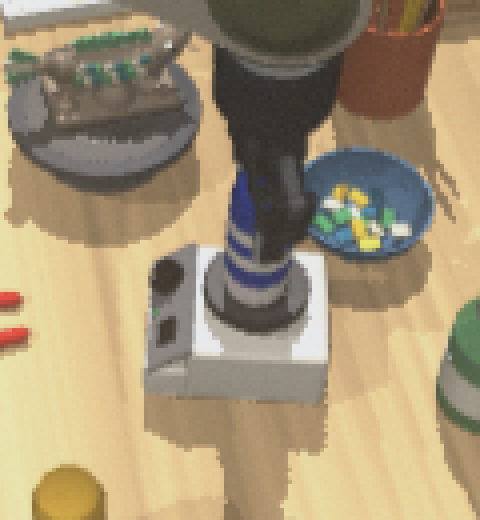

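The bottle stands centred on the platform (about (257,285) in the crop), at the stop with about 15 N. I'll hold it there for over two seconds.

Call:
arm_command:
  steps:
    - [[0.3,0,0,0,0,0,0],[0.3,0,0,0,0,0,0],[0.3,0,0,0,0,0,0],[0.3,0,0,0,0,0,0],[0.3,0,0,0,0,0,0],[0.3,0,0,0,0,0,0],[0.3,0,0,0,0,0,0],[0.3,0,0,0,0,0,0]]

```text
time_s: 10.18
eef_pos: [608.1, -92.7, 152.6]
ee_rot: [0.001, -0.0, 1.0, -0.0]
force: [-3.2, 1.1, 13.9]
grip_width: 0.525
grip_force: 63.3
```

Call:
arm_command:
  steps:
    - [[0.3,0,0,0,0,0,0],[0.3,0,0,0,0,0,0],[0.3,0,0,0,0,0,0],[0.3,0,0,0,0,0,0],[0.3,0,0,0,0,0,0],[0.3,0,0,0,0,0,0],[0.3,0,0,0,0,0,0],[0.3,0,0,0,0,0,0]]

```text
time_s: 11.18
eef_pos: [608.1, -92.7, 152.6]
ee_rot: [0.001, -0.0, 1.0, -0.0]
force: [-4.2, 1.0, 13.2]
grip_width: 0.522
grip_force: 63.3
```

Call:
arm_command:
  steps:
    - [[0.3,0,0,0,0,0,0],[0.3,0,0,0,0,0,0],[0.3,0,0,0,0,0,0],[0.3,0,0,0,0,0,0]]

```text
time_s: 11.68
eef_pos: [608.1, -92.7, 152.6]
ee_rot: [0.001, -0.0, 1.0, -0.0]
force: [-3.9, 2.3, 14.5]
grip_width: 0.522
grip_force: 63.3
```

Call:
arm_command:
  steps:
    - [[0.3,0,0,-0.1,0,0,0],[0.3,0,0,-0.2,0,0,0],[0.3,0,0,-0.4,0,0,0],[0.3,0,0,-0.5,0,0,0],[0.3,0,0,-0.5,0,0,0],[0.3,0,0,-0.3,0,0,0],[0.3,0,0,0,0,0,0]]

```text
time_s: 12.55
eef_pos: [607.9, -92.8, 251.3]
ee_rot: [0.001, 0.0, 1.0, -0.0]
force: [0.5, 0.2, -1.8]
grip_width: 0.526
grip_force: 61.7
```

Call:
arm_command:
  steps:
    - [[0.3,0.186,0.4,0,0,0,0],[0.3,0.186,0.8,0,0,0,0],[0.3,0.186,0.8,0,0,0,0],[0.3,0.186,0.8,0,0,0,0],[0.3,0.186,0.8,0,0,0,0],[0.3,0.186,0.8,0,0,0,0],[0.3,0.186,0.8,0,0,0,0],[0.3,0.186,0.8,0,0,0,0]]

```text
time_s: 13.55
eef_pos: [532.6, 208.5, 249.4]
ee_rot: [-0.001, 0.0, 1.0, -0.0]
force: [0.6, 0.5, -2.2]
grip_width: 0.521
grip_force: 61.7
```

Call:
arm_command:
  steps:
    - [[0.3,0.186,0.8,0,0,0,0],[0.3,0.186,0.8,0,0,0,0],[0.3,0.186,0.8,0,0,0,0],[0.3,0.186,0.8,0,0,0,0],[0.3,0,0,0,0,0,0],[0.3,0,0,0,0,0,0]]

```text
time_s: 14.3
eef_pos: [496.1, 366.8, 249.7]
ee_rot: [-0.001, 0.0, 1.0, -0.001]
force: [-0.3, -0.1, -1.4]
grip_width: 0.526
grip_force: 61.7
```

Call:
arm_command:
  steps:
    - [[0.3,0,0.054,0.5,0,0,0],[0.3,0,0,0.6,0,0,0],[0.3,0,0,0.6,0,0,0],[0.3,0,0,0.5,0,0,0],[0.3,0,0,0.3,0,0,0],[0.3,0,0,0.1,0,0,0],[0.3,0,0,0,0,0,0],[0.3,0,0,0,0,0,0]]

```text
time_s: 15.3
eef_pos: [496.6, 370.1, 121.8]
ee_rot: [0.001, 0.0, 1.0, 0.0]
force: [0.3, 0.2, -1.0]
grip_width: 0.523
grip_force: 61.8
```

```bash
python3 - <<'E'
from h import *
S=capture("side");T=capture("top");s=sense();e=s["eef_pos"];print(e,s["force"])
cv2.imwrite("pics/side_w.png",S[:,:,::-1])
f=lambda im,x,y:cv2.resize(im[y:y+100,x:x+66,::-1],None,fx=6,fy=6,interpolation=cv2.INTER_NEAREST)
cv2.imwrite("pics/w.png",np.hstack([f(S,205,90),f(T,90,160)]))
for P in(e+[2.5,1.3,-70.5],e+[2.5,1.3,-48.5],(498.5,371,16)):print(P,(proj("side",P)-[205,90])*6,(proj("top",P)-[90,160])*6+[396,0])
E
```

```text
[496.42626888 370.15098863 121.52418745] [ 0.22812907 -1.04747092 -1.89489459]
[498.92626888 371.45098863  51.02418745] [112.44735196 255.05637137] [523.4226216  379.51268876]
[498.92626888 371.45098863  73.02418745] [110.50388863 226.07645324] [505.59663686 374.3184166 ]
(498.5, 371, 16) [114.86041976 300.26169996] [551.28614224 388.32217047]
```

View pics/w.png

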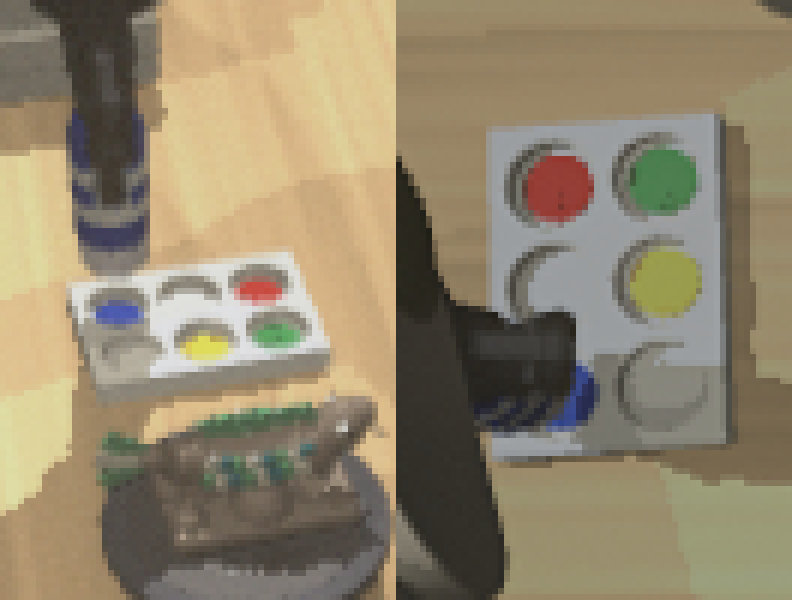

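The cap hangs above the blue well, and bottle and well both centre near column 117 in the side crop. I'll check y more closely with the masks before the final descent.

```bash
python3 - <<'E'
from h import *
S=cv2.imread("pics/side_w.png");S0=cv2.imread("pics/side0.png")
for im,nm in((S0,"before"),(S,"now")):
    h=cv2.cvtColor(im,cv2.COLOR_BGR2HSV)
    for n,lo,hi in(("blu",(105,100,60),(128,255,255)),("grn",(50,80,40),(85,255,255)),("red",(172,140,80),(179,255,255)),("red",(0,150,80),(8,255,255)),("yel",(22,130,80),(34,255,255))):
        m=cv2.inRange(h,lo,hi);m[:135]=0;m[151:]=0;m[:,:215]=0;m[:,262:]=0
        M=cv2.moments(m,True)
        if M["m00"]>10:u=(M["m10"]/M["m00"],M["m01"]/M["m00"]);print(nm,n,M["m00"],np.round(u,1),ray("side",u,7).round(1))
E
```

```text
before blu 15.0 [224.3 141.7] [498.6 372.    7. ]
before grn 15.0 [250.6 145.2] [593.3 335.1   7. ]
before red 13.0 [247.9 137.7] [591.1 380.8   7. ]
before yel 18.0 [238.8 147.1] [548.1 332.    7. ]
now blu 17.0 [224.3 141.9] [498.6 371.2   7. ]
now grn 15.0 [250.6 145.2] [593.3 335.1   7. ]
now red 12.0 [247.8 137.8] [590.4 380.5   7. ]
now yel 18.0 [238.8 147.1] [548.1 332.    7. ]
```

Call:
arm_command:
  steps:
    - [[0.3,0,0,0.2,0,0,0],[0.3,0,0,0.15,0,0,0],[0.3,0,0,0.1,0,0,0],[0.3,0,0,0.04,0,0,0],[0.3,0,0,0,0,0,0],[0.3,0,0,0,0,0,0],[0.3,0,0,0,0,0,0],[0.3,0,0,0,0,0,0]]

```text
time_s: 16.4
eef_pos: [496.2, 370.0, 96.4]
ee_rot: [0.0, 0.0, 1.0, 0.0]
force: [-0.2, 0.2, -0.9]
grip_width: 0.524
grip_force: 61.8
```

```bash
python3 - <<'E'
from h import *
S=capture("side");T=capture("top");s=sense();e=s["eef_pos"];print(e,s["force"],s["grip_force"])
f=lambda im,x,y:cv2.resize(im[y:y+100,x:x+66,::-1],None,fx=6,fy=6,interpolation=cv2.INTER_NEAREST)
cv2.imwrite("pics/f.png",np.hstack([f(S,205,90),f(T,90,160)]))
E
```

```text
[496.20977167 370.01366565  96.34459459] [ 1.05105912 -0.52591399 -1.33427206] 61.835659411081
```

View pics/f.png

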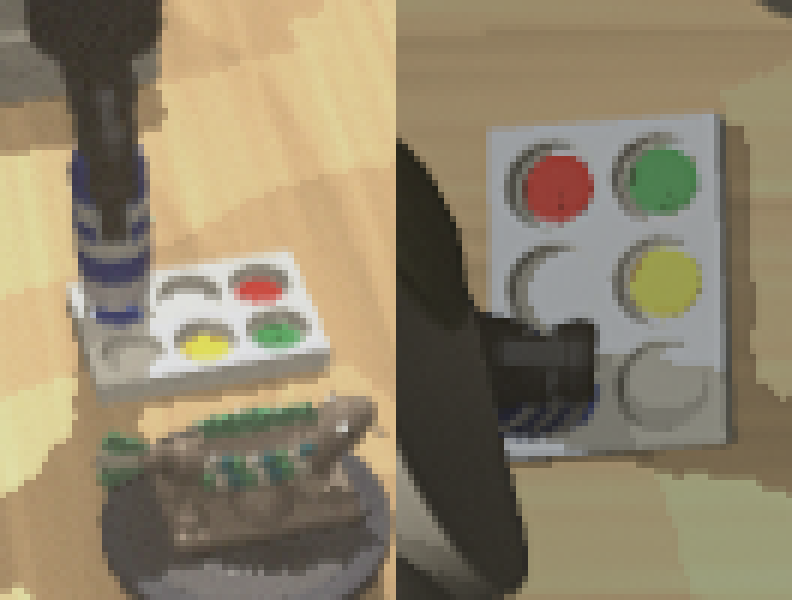

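The cap hangs over the blue well, centred at about (117,300) in the side crop with the dab's lower edge visible beneath. The palette hasn't moved and the force is at the free-hanging level.

```bash
python3 -c "
from rig import *
print(finish_job())"
```

```text
the job is handed in; nothing more can be done
None
```

I pressed the blue bottle fully down on the mixer for over two seconds and carried it above the carp; it is now held upright about 10 mm above the blue well with the palette unmoved, and the job is handed in (no verdict was shown).

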